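# Power up the board under test in sequence

## Robot

A 6-joint arm with a two-finger parallel gripper is mounted at the origin on the work surface. World frame = base frame: x ahead of the robot, y to its left, z up, the work surface at z = 0. Lengths are in m, angles in rad, forces in N, time in s.
With the tool pointing down it reaches from about 0.25 to 0.725 m from the base axis. Payload 4 kg.
Tool frame: the origin (TCP) lies on the centre line of the jaws, within the pads' length; the fingertips stand 14 mm ahead of it and the grasp point (between the pads) lies 5 mm behind it; z points along the fingers, x is the direction in which the jaws open and shut, and the axes are right-handed (so a half turn about z gives the same grasp; the last joint's range is limited). The gripper opens to 85 mm and grips with 20 to 120 N. Pads are 22 mm wide; open, the fingers measure 114 mm over their backs; the gripper's body (76 mm by 85 mm) begins 54 mm behind the grasp point. The pads swing forward as they close: fully open they stand 13 mm farther back than shut.
Start: joints at [1.103, 0.241, 0.005, 1.335, 0, 1.571], TCP at [0.225, 0.446, 0.245] pointing down, gripper open.
Joint ranges: [-2.72, 2.72], [-1.05, 1.87], [-1.09, 1.28], [-1.99, 2.15], [-1.42, 1.44], [-3.14, 3.14]. Speed limits (rad/s): [2.79, 2.79, 3.14, 3.14, 3.14, 3.14].

## Interface

Orientations are given as a unit quaternion [x, y, z, w].
In Python, from workcell import bot gives the robot as it stands.
- The arm moves only by the tool play_rows, never from a script. Its argument "motion" is a list of rows, each an object with "fingers": the closure, from -1 (fully open) to 1 (shut), so that 0 is half open; "translation": the shift along the tool's x, y, z in cm, a list of three; "roll": the turn about the tool's z in degrees. A call has 1 to 20 rows; each row is the pose to reach, as a shift and turn from the pose commanded when the call began, along the tool's axes at that moment; what a row does not reach only later rows make up. A row lasts 1/12 s, in which the tool goes at most 41.7 mm and 7.16 degrees, less where a joint would pass 70% of its speed; a pose out of reach is approached as far as the arm can. A call with a gripper value outside its range is refused whole. The fingers move at their own pace and stop on an object; the grip force is fixed at half the most. Time passes only in rows, so rows that repeat a pose let the fingers close. It gives the time, the measured TCP pose, the force and the opening at its end, in the units of the state.
- bot.get_obs(): the state, without advancing time (a new reading comes with each control period).
- bot.camera(name): name is "side" or "top" or "wrist"; returns a dict with "pixels" (420x560x3 uint8, red, green, blue), "intrinsics" (3x3 intrinsics, pixels), "k1" (the pictures are not rectified: a ray, as slopes to the right and down, at radius r is drawn at 1 + k1 r^2 times it, then the intrinsics apply), "world_to_cam" (4x4, takes a point from world to camera coordinates). Camera axes: x right, y down, z forward; pixel columns grow to the right and rows downward; lengths in m; the calibration is good to about 2 mm. A picture is of the moment at which its call begins. There is no depth.
- bot.job_done(): hands the job in, once; it reports no verdict.
The state is a dict: "clock": time; "joint_pos": joint angles; "joint_vel": joint speeds; "tau": joint torques, N m; "eef_pos": TCP position; "tool_rot": TCP orientation; "ft_force": force on the tool from outside, world axes, zero at the start; "ft_torque": the same for the moment, N m; "grip_width": finger opening in m.
Only numpy, scipy, OpenCV 4.12 (cv2) and the standard library are available. Lean on these libraries where they do the work, as an engineer would, in place of code of your own. Each camera call takes 0.05 s, during which the arm holds its last target. There are 200 camera calls.

## Task

Power up the circuit board in the right order: with closed fingers, push down the raised end of the rocker on the wide supply until it is fully on, then do the same on the narrow supply, then press the round key on the board fully down and let it come back up. Leave the long bar-shaped key on the board alone, do not lift or shove the supplies, and leave the spool, tape roll and screwdriver that lie beside them where they are.

Things in the scene. Friction and masses are not known exactly. Their poses are not given: they have to be found in the camera images.
- supply_wide: Loose grey bench supply module, the wide one: four brass terminals on the front; 100 mm deep (x) x 120 mm wide (y), flat top 55 mm above its underside, about 0.9 kg, standing on the mat on rubber feet (mat top at z = 0.002 m). Origin: centre of its underside; front with terminals faces its -x; z up. On the middle of its top is a white V-shaped rocker switch in a black bezel, pivot across y 60 mm above the underside.
- wide_rocker_end (a point): Point to press on the wide supply's rocker: on top of the half that is raised when off, 18 mm along that half from the pivot, mid-width. That half is at the far end (its +x side) of the switch; each half is 24 mm long, 28 mm wide. When off this point is about 66 mm above the module's underside; when on, 60 mm (it drops about 6 mm as the half becomes level with the top). The point turns with the rocker.
- wide_rocker (a joint): Rocker angle in rad: 0 = off (one half raised), 0.36 = fully on (end stop, that half level and the other half raised). Moves with about 3 N at the press point, no spring: it stays where it is left. Starts between 0 and 0.04.
- supply_narrow: Loose grey bench supply module, the narrow one: two brass terminals on the front; 100 mm deep (x) x 66 mm wide (y), flat top 55 mm above its underside, about 0.7 kg, standing on the mat on rubber feet (mat top at z = 0.002 m). Origin: centre of its underside; front with terminals faces its -x; z up. On the middle of its top is a white V-shaped rocker switch in a black bezel, pivot across y 60 mm above the underside.
- narrow_rocker_end (a point): Point to press on the narrow supply's rocker: on top of the half that is raised when off, 18 mm along that half from the pivot, mid-width. That half is at the near, terminal end (its -x side) of the switch; each half is 24 mm long, 28 mm wide. When off this point is about 66 mm above the module's underside; when on, 60 mm (it drops about 6 mm as the half becomes level with the top). The point turns with the rocker.
- narrow_rocker (a joint): Rocker angle in rad: 0 = off (one half raised), 0.36 = fully on (end stop, that half level and the other half raised). Moves with about 3 N at the press point, no spring: it stays where it is left. Starts between 0 and 0.04.
- fixture: Frame on the mat, bolted down, holding a green circuit board level, board 165 x 185 mm; frame 200 mm (x) x 232 mm (y), board top 40 mm above the underside, frame knobs to 50 mm. Origin: centre of the underside on the mat; z up. Two white push keys in black sockets stand on the board's near half, 84 mm apart across y; which one is on which side varies.
- key_round_top (a point): Centre of the top of the round white key (the reset key), a cap 28 mm across, top 22 mm above the board; moves with the key.
- key_round (a joint): Travel of the round key in m: 0 = up, 0.006 = fully down. Spring return, about 1.2 N to start it and 4 N fully down.
- key_bar_top (a point): Centre of the top of the long bar-shaped white key (not to be pressed), cap 44 x 16 mm, long side along the frame's x, top 22 mm above the board.
- key_bar (a joint): Travel of the bar key in m: 0 = up, 0.006 = fully down; spring return.
- spool: Bystander: grey plastic wire spool with two flanges, 50 mm across, 40 mm tall, loose, standing beyond the wide supply; origin at the centre of its underside
- tape: Bystander: roll of amber tape lying flat, 56 mm across, 20 mm tall, loose, in front of the narrow supply; origin at the centre of its underside
- driver: Bystander: black-handled screwdriver lying flat, 170 mm long, loose, in front of the board frame; origin at the centre of its underside

How it is judged:
On the way, in this order (a step that is already met when the one before it is completed fails the run):
1. the wide supply's rocker is on while the narrow one is still off (value of joint wide_rocker above 0.3 rad and value of joint narrow_rocker below 0.1 rad), for 0.1 s.
2. the narrow supply's rocker is on too (value of joint each of wide_rocker, narrow_rocker above 0.3 rad), for 0.1 s.
3. the round key is pressed down with both supplies on (all of step 2 and value of joint key_round above 0.0045 m), for 0.05 s.
At the end, for the whole second after the job is handed in: Both rockers are on (above 0.30 of 0.36 rad), both keys are up (less than 1.5 mm down), the supplies rest within 30 mm of where they began and the spool, tape roll and screwdriver within 30 mm of theirs (all of step 2 and value of joint each of key_round, key_bar below 0.0015 m and distance of each of supply_wide, supply_narrow, spool, tape, driver from where it was at the start of the episode below 0.03 m and linear speed of each of supply_wide, supply_narrow below 0.02 m/s); the robot touches nothing.
It fails at once if the narrow supply is switched on before the wide one (value of joint narrow_rocker above 0.22 rad and value of joint wide_rocker below 0.22 rad).
It fails at once if the round key is pressed before both supplies are on (value of joint key_round above 0.003 m and value of joint any of wide_rocker, narrow_rocker below 0.22 rad).
It fails at once if the bar key is pressed (more than half way) (value of joint key_bar above 0.003 m).
It fails at once if a supply is lifted 10 mm, tipped 0.15 rad or shoved more than 30 mm (height (world z) of any of supply_wide, supply_narrow above 0.012 m or angle between any of supply_wide, supply_narrow's own z axis and vertical above 0.15 rad or distance of any of supply_wide, supply_narrow from where it was at the start of the episode above 0.03 m).
It fails at once if the spool, tape roll or screwdriver is moved more than 30 mm (distance of any of spool, tape, driver from where it was at the start of the episode above 0.03 m).
It also fails if it takes over 54 s, if anything falls off the work surface, if the arm or the gripper's body presses on something with over 40 N, if the wrist force passes 120 N, or if a joint passes its speed limit or range.

## Working session

There is one attempt and no reset: what is moved stays moved. The work goes in short steps, Python scripts to look and compute and a tool call to move; the robot and the scene stay as the last step left them, time stands still between calls to the robot, and variables do not carry over. Pictures are saved under pics/ and viewed, about 8 in all and at most 12, crops included, and the job is handed in when it is done.

Besides the shell and the picture viewer there is one more tool, called after "Call:" in YAML: its name, and indented under it one key for each argument. play_rows: Moves the arm, as the interface text tells. Its arguments: {"type":"object","properties":{"motion":{"type":"array","items":{"type":"object","properties":{"fingers":{"type":"number"},"translation":{"type":"array","items":{"type":"number"}},"roll":{"type":"number"}}}}},"required":["motion"]}

```bash
mkdir -p pics; ls
cat > h.py <<'E'
import numpy as np, cv2, pickle
from scipy.spatial.transform import Rotation as R
from workcell import bot
def snap(name,f):
    c=bot.camera(name); pickle.dump(c,open(f'pics/{f}.pkl','wb'))
    cv2.imwrite(f'pics/{f}.png',c['pixels'][:,:,::-1]); return c
def load(f): return pickle.load(open(f'pics/{f}.pkl','rb'))
def unproj(c,u,v,z):
    K=c['intrinsics']; d=np.array([(u-K[0,2])/K[0,0],(v-K[1,2])/K[1,1]]); s=d.copy()
    for _ in range(30): s=d/(1+c['k1']*(s@s))
    T=c['world_to_cam']; Rm=T[:3,:3]; o=-Rm.T@T[:3,3]; r=Rm.T@np.array([s[0],s[1],1])
    return o+r*(z-o[2])/r[2]
def proj(c,p):
    q=c['world_to_cam']@np.append(p,1); s=q[:2]/q[2]; s=s*(1+c['k1']*(s@s)); K=c['intrinsics']
    return s*[K[0,0],K[1,1]]+K[:2,2]
E
python3 - <<'E'
from h import *
print(bot.get_obs())
for n in ('top','side'):
    c=snap(n,n+'0'); print(n,c['k1'],c['intrinsics'][0],-c['world_to_cam'][:3,:3].T@c['world_to_cam'][:3,3])
E
```

```text
pics
{'clock': 0.0, 'joint_pos': array([1.10300118e+00, 2.41426956e-01, 3.74427111e-03, 1.33518098e+00,
       3.73494216e-05, 1.57077811e+00]), 'joint_vel': array([-7.24168555e-04,  1.12697131e-05,  1.15665433e-03,  3.85461784e-04,
       -2.93586232e-04,  1.12114665e-03]), 'tau': array([ 1.61615000e-03, -3.72319508e+01,  2.52408224e+01,  1.68200559e-02,
        2.87500370e-04, -5.57516231e-06]), 'eef_pos': array([0.22518575, 0.44576405, 0.24441358]), 'tool_rot': array([ 8.51734007e-01,  5.23973389e-01, -8.90206775e-04,  5.25693655e-04]), 'ft_force': array([0.07984668, 0.3979785 , 0.38976403]), 'ft_torque': array([ 0.04806225, -0.00136714, -0.00176233]), 'grip_width': 0.08540669383747042}
top -0.08416055226122314 [426.21689874   0.         282.40223649] [ 0.31606547 -0.00625103  0.95133845]
side -0.187617146472687 [516.07578352   0.         282.84573665] [0.39772939 0.90147826 0.74240979]
```

View pics/top0.png

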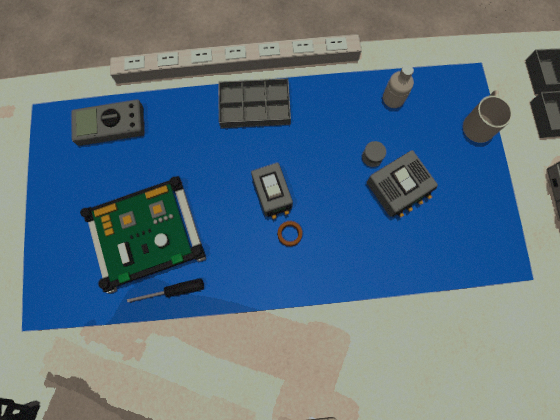

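View pics/side0.png

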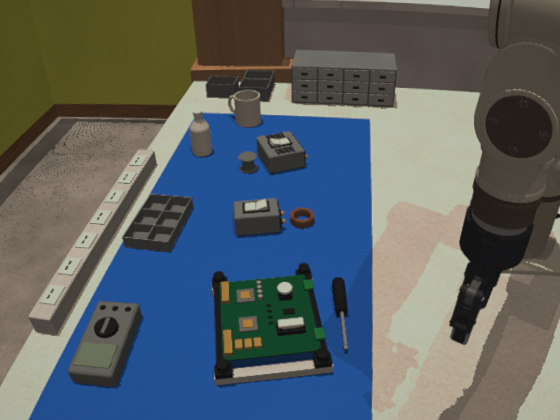

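The top view shows the wide supply near (403,184), the narrow one near (271,190), the round key near (161,240), and the bar key near (125,253). The side view agrees. I'll enlarge these areas in one montage.

Run:
```python
from h import *
a=cv2.imread('pics/top0.png')
def crop(u,v,w,h,s):
    r=cv2.resize(a[v:v+h,u:u+w],None,fx=s,fy=s,interpolation=cv2.INTER_CUBIC)
    for k in range(0,w,10):
        cv2.line(r,(k*s,0),(k*s,5 if k%20 else 10),(0,255,255),1)
        if k%20==0: cv2.putText(r,str(u+k),(k*s+2,20),0,.4,(0,255,255),1)
    for k in range(0,h,10):
        cv2.line(r,(0,k*s),(5 if k%20 else 10,k*s),(0,255,255),1)
        if k%20==0: cv2.putText(r,str(v+k),(10,k*s+4),0,.4,(0,255,255),1)
    return r
t=np.hstack([crop(365,145,80,75,5),crop(240,155,80,75,5)])
b=crop(80,205,160,45,5)
cv2.imwrite('pics/m.png',np.vstack([t,b]))
```

```text
(no output)
```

View pics/m.png

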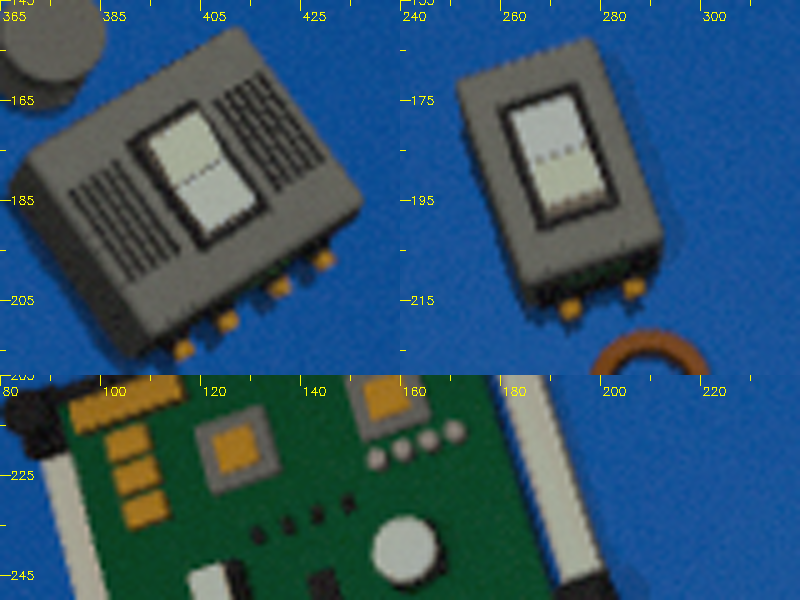

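Run:
```python
from h import *
c=load('top0'); s=load('side0')
def mod(cs,piv,sgn,name):
    P=np.array([unproj(c,*p,.057) for p in cs])[:,:2]  # order: far-left, far-right, near-right, near-left
    ctr=P.mean(0); print(name,'ctr',ctr.round(4),'sides',[np.linalg.norm(P[i]-P[(i+1)%4]).round(4) for i in range(4)])
    x=(P[0]+P[1]-P[2]-P[3]); x/=np.linalg.norm(x)
    y=(P[0]+P[3]-P[1]-P[2]); y/=np.linalg.norm(y)
    yaw=np.degrees([np.arctan2(x[1],x[0]),np.arctan2(-y[0],y[1])]); 
    pv=unproj(c,*piv,.062)[:2]; print(' yaw',yaw.round(1),'pivot',pv.round(4))
    e=(ctr+pv)/2+sgn*.018*x; print(' end',e.round(4),'r',np.linalg.norm(e).round(3),'side px',proj(s,[*e,.068]).round(1), 'top px',proj(c,[*e,.068]).round(1))
mod([(370.6,176.4),(412.4,150.4),(437.4,185),(395,212.4)],(404.6,180),1,'wide')
mod([(251.4,171.4),(278.4,162.6),(292.4,202.4),(265,211.6)],(271.4,186.2),-1,'narrow')
k=unproj(c,161,240,.064); print('key',k,np.linalg.norm(k[:2]),'side',proj(s,k))
b=unproj(c,125,253,.064); print('bar',b,np.linalg.norm(k-b),'side',proj(s,b))
print(unproj(s,285.5,288,.064))
```

```text
wide ctr [ 0.5751 -0.3001] sides [np.float64(0.1164), np.float64(0.0957), np.float64(0.1173), np.float64(0.0956)]
 yaw [25.6 26.5] pivot [ 0.5751 -0.3   ]
 end [ 0.5913 -0.2923] r 0.66 side px [273.4 141. ] top px [400.7 172.5]
narrow ctr [ 0.5898 -0.0076] sides [np.float64(0.0632), np.float64(0.0966), np.float64(0.0627), np.float64(0.0967)]
 yaw [13.  13.4] pivot [ 0.5895 -0.007 ]
 end [ 0.5721 -0.0113] r 0.572 side px [264.  203.1] top px [274.1 192.9]
key [0.49368339 0.2375197  0.064     ] 0.5478493428083371 side [285.16255273 286.83685666]
bar [0.4730542  0.31573949 0.064     ] 0.08089437007333247 side [291.43461883 319.97813858]
[0.49269884 0.24041745 0.064     ]
```

Module sizes, the key and both views agree to within about 3 mm. Next I'll close the fingers and move above the wide rocker, with tool x at -64° so the 22 mm side of the tip runs along the module's depth.

Call:
play_rows:
  motion:
    - {"fingers":1,"roll":127,"translation":[-49.4,65.9,3]}
    - {"fingers":1,"roll":127,"translation":[-49.4,65.9,3]}
    - {"fingers":1,"roll":127,"translation":[-49.4,65.9,3]}
    - {"fingers":1,"roll":127,"translation":[-49.4,65.9,3]}
    - {"fingers":1,"roll":127,"translation":[-49.4,65.9,3]}
    - {"fingers":1,"roll":127,"translation":[-49.4,65.9,3]}
    - {"fingers":1,"roll":127,"translation":[-49.4,65.9,3]}
    - {"fingers":1,"roll":127,"translation":[-49.4,65.9,3]}
    - {"fingers":1,"roll":127,"translation":[-49.4,65.9,3]}
    - {"fingers":1,"roll":127,"translation":[-49.4,65.9,3]}
    - {"fingers":1,"roll":127,"translation":[-49.4,65.9,3]}
    - {"fingers":1,"roll":127,"translation":[-49.4,65.9,3]}
    - {"fingers":1,"roll":127,"translation":[-49.4,65.9,3]}
    - {"fingers":1,"roll":127,"translation":[-49.4,65.9,3]}
    - {"fingers":1,"roll":127,"translation":[-49.4,65.9,3]}
    - {"fingers":1,"roll":127,"translation":[-49.4,65.9,3]}
    - {"fingers":1,"roll":127,"translation":[-49.4,65.9,3]}
    - {"fingers":1,"roll":127,"translation":[-49.4,65.9,3]}
    - {"fingers":1,"roll":127,"translation":[-49.4,65.9,3]}
    - {"fingers":1,"roll":127,"translation":[-49.4,65.9,3]}

```text
clock: 1.77
eef_pos: [0.5912, -0.2948, 0.214]
tool_rot: [0.848, -0.529, -0.0, 0.0]
ft_force: [0.9, -0.9, 0.3]
grip_width: -0.0002
```

```bash
cat >> h.py <<'E'
TG=dict(wide=(.5913,-.2923,-64),narrow=(.5721,-.0113,-76.8),key=(.4935,.2385,None))
def delta(t,z):
    o=bot.get_obs(); Rm=R.from_quat(o['tool_rot']).as_matrix(); x,y,a=TG[t]
    d=Rm.T@(np.array([x,y,z])-o['eef_pos'])*100; cur=np.degrees(np.arctan2(Rm[1,0],Rm[0,0]))
    print(t,'t',round(o['clock'],2),'pos',o['eef_pos'].round(4),'yaw',cur.round(1),'grip',round(o['grip_width'],4),'F',o['ft_force'].round(1))
    print(' cm',d.round(2),'roll',None if a is None else ((cur-a+180)%360-180).round(1),'z axis',Rm[:,2].round(3))
E
python3 -c "
from h import *
delta('wide',.11); snap('wrist','w1'); snap('side','s1')
a=cv2.imread('pics/w1.png'); b=cv2.imread('pics/s1.png')[90:240,180:380]
b=cv2.resize(b,(560,420),interpolation=2)
m=np.hstack([a,b]); cv2.imwrite('pics/m1.png',cv2.resize(m,(800,300),interpolation=3))"
```

```text
wide t 1.77 pos [ 0.5912 -0.2948  0.214 ] yaw -63.9 grip -0.0002 F [ 0.9 -0.9  0.3]
 cm [-0.22 -0.12 10.4 ] roll 0.1 z axis [-0.001 -0.    -1.   ]
```

View pics/m1.png

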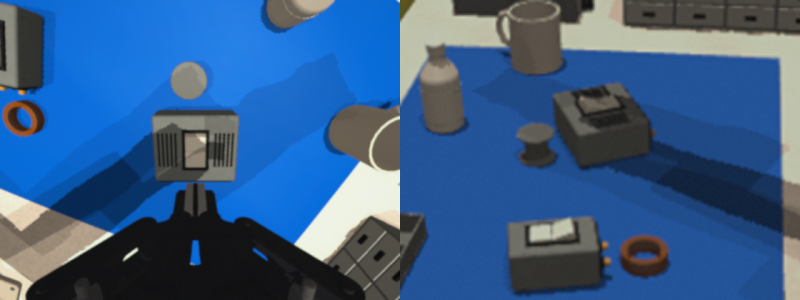

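The wrist view shows the wide rocker centred ahead of the closed fingers, at about (273,210) in full-size pixels, with the fingertips in line. I'll check that position against the projected estimate.

```bash
python3 -c "
from h import *
c=load('w1'); a=cv2.imread('pics/w1.png')
x=np.array([np.cos(.455),np.sin(.455),0]);y=np.array([-x[1],x[0],0]);p=np.array([.5751,-.3,.062])
print(proj(c,p), unproj(c,273,210,.062))
s=6;u0,v0=210,150
r=cv2.resize(a[v0:v0+95,u0:u0+130],None,fx=s,fy=s,interpolation=2)
def dot(P,col):
    q=proj(c,P); cv2.circle(r,(int((q[0]-u0+.5)*s),int((q[1]-v0+.5)*s)),4,col,-1)
for i in(-.014,.014): dot(p+i*y,(0,0,255)); 
dot(np.array([.5913,-.2923,.068]),(0,255,0))
for i in(-.05,.05):
  for j in(-.06,.06): dot(p+i*x+j*y-[0,0,.005],(0,255,255))
cv2.imwrite('pics/m2.png',r)"
```

```text
[270.71649443 213.99900713] [ 0.57992646 -0.30018706  0.062     ]
```

View pics/m2.png

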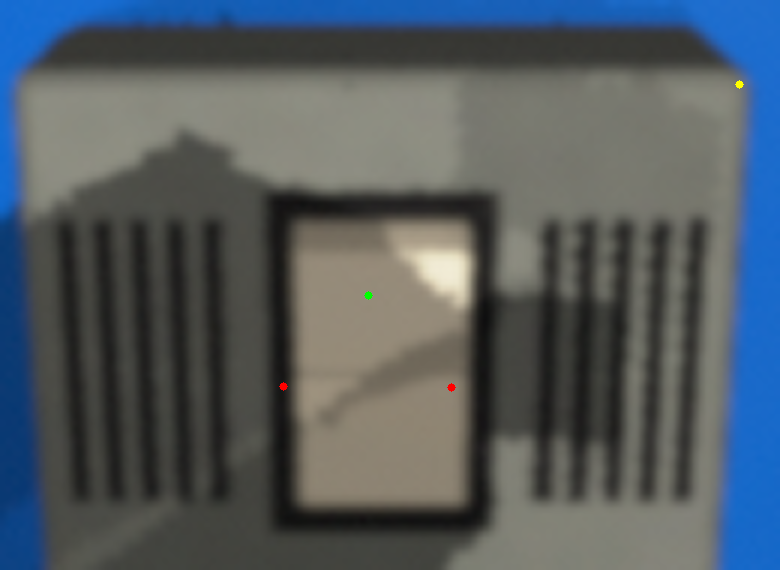

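The observed pivot lies about 2 mm towards +x and 2 mm towards -y of the estimate, so I'll apply most of that correction. First I descend to just above the rocker.

Call:
play_rows:
  motion:
    - {"fingers":1,"roll":0,"translation":[0,-0.27,4]}
    - {"fingers":1,"roll":0,"translation":[0,-0.27,8]}
    - {"fingers":1,"roll":0,"translation":[0,-0.27,11]}
    - {"fingers":1,"roll":0,"translation":[0,-0.27,12]}
    - {"fingers":1,"roll":0,"translation":[0,-0.27,12.4]}
    - {"fingers":1,"roll":0,"translation":[0,-0.27,12.4]}
    - {"fingers":1,"roll":0,"translation":[0,-0.27,12.4]}

```text
clock: 2.45
eef_pos: [0.5947, -0.2909, 0.0936]
tool_rot: [0.849, -0.528, 0.002, -0.0]
ft_force: [-0.9, -0.5, 0.6]
grip_width: -0.0
```

Call:
play_rows:
  motion:
    - {"fingers":1,"roll":0,"translation":[0,0,0.3]}
    - {"fingers":1,"roll":0,"translation":[0,0,0.6]}
    - {"fingers":1,"roll":0,"translation":[0,0,0.8]}
    - {"fingers":1,"roll":0,"translation":[0,0,1.0]}
    - {"fingers":1,"roll":0,"translation":[0,0,1.2]}
    - {"fingers":1,"roll":0,"translation":[0,0,1.3]}
    - {"fingers":1,"roll":0,"translation":[0,0,1.3]}
    - {"fingers":1,"roll":0,"translation":[0,0,1.3]}

```text
clock: 3.12
eef_pos: [0.5937, -0.2907, 0.0786]
tool_rot: [0.849, -0.528, 0.0, -0.0]
ft_force: [2.3, 0.7, 3.3]
grip_width: 0.0003
```

Call:
play_rows:
  motion:
    - {"fingers":1,"roll":0,"translation":[0,0,0.1]}
    - {"fingers":1,"roll":0,"translation":[0,0,0.2]}
    - {"fingers":1,"roll":0,"translation":[0,0,0.3]}
    - {"fingers":1,"roll":0,"translation":[0,0,0.3]}
    - {"fingers":1,"roll":0,"translation":[0,0,0.3]}

```text
clock: 3.53
eef_pos: [0.5936, -0.2907, 0.076]
tool_rot: [0.849, -0.528, 0.0, -0.0]
ft_force: [0.5, 0.3, 4.9]
grip_width: -0.0002
```

Call:
play_rows:
  motion:
    - {"fingers":1,"roll":0,"translation":[0,0,0.1]}
    - {"fingers":1,"roll":0,"translation":[0,0,0.2]}
    - {"fingers":1,"roll":0,"translation":[0,0,0.2]}
    - {"fingers":1,"roll":0,"translation":[0,0,0.2]}

```text
clock: 3.87
eef_pos: [0.5937, -0.2908, 0.0759]
tool_rot: [0.849, -0.528, 0.001, -0.0]
ft_force: [-0.9, 3.0, 13.0]
grip_width: -0.0
```

The force rose to 13 N with the tip at 62 mm, which is the expected end stop. I'll lift off and check the rocker with the wrist camera.

Call:
play_rows:
  motion:
    - {"fingers":1,"roll":0,"translation":[0,0,-2]}
    - {"fingers":1,"roll":0,"translation":[0,0,-6]}
    - {"fingers":1,"roll":0,"translation":[0,0,-10]}
    - {"fingers":1,"roll":0,"translation":[0,0,-13]}
    - {"fingers":1,"roll":0,"translation":[0,0,-13]}
    - {"fingers":1,"roll":0,"translation":[0,0,-13]}
    - {"fingers":1,"roll":0,"translation":[0,0,-13]}

```text
clock: 4.45
eef_pos: [0.5923, -0.2905, 0.2019]
tool_rot: [0.849, -0.529, -0.001, 0.0]
ft_force: [-0.4, -0.1, -1.5]
grip_width: 0.0002
```

```bash
python3 -c "
from h import *
snap('wrist','w2'); snap('side','s2'); delta('narrow',.2)
s=5
a=cv2.imread('pics/w2.png')[150:245,210:290]; b=cv2.imread('pics/s2.png')[125:220,230:310]
cv2.imwrite('pics/m3.png',np.hstack([cv2.resize(i,None,fx=s,fy=s,interpolation=2) for i in (a,b)]))"
```

```text
narrow t 4.55 pos [ 0.5919 -0.2901  0.2006] yaw -63.8 grip -0.0 F [-0.3  0.7  0.1]
 cm [-25.89 -10.53   0.13] roll 13.0 z axis [-0.005  0.002 -1.   ]
```

View pics/m3.png

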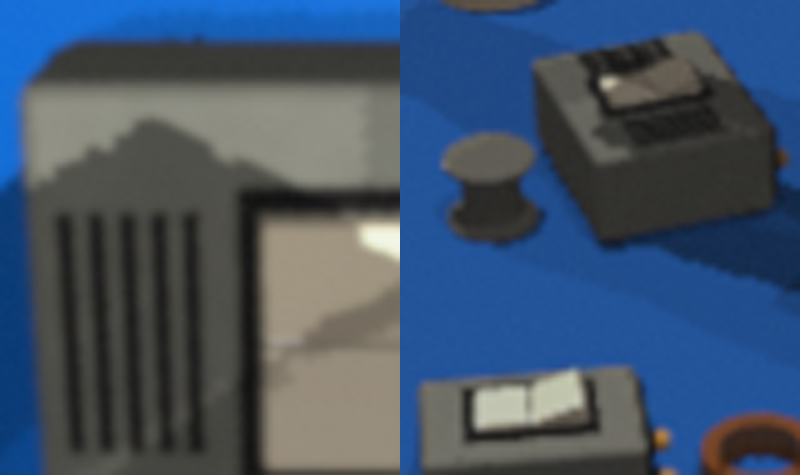

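The far half of the wide rocker now lies flat in its bezel with the near half raised, so it is on. The supply has not moved. In the same view, the narrow rocker's near (right) end is raised. Moving over the narrow supply.

Call:
play_rows:
  motion:
    - {"fingers":1,"roll":13,"translation":[-25.9,-10.5,0]}
    - {"fingers":1,"roll":13,"translation":[-25.9,-10.5,0]}
    - {"fingers":1,"roll":13,"translation":[-25.9,-10.5,0]}
    - {"fingers":1,"roll":13,"translation":[-25.9,-10.5,0]}
    - {"fingers":1,"roll":13,"translation":[-25.9,-10.5,0]}
    - {"fingers":1,"roll":13,"translation":[-25.9,-10.5,0]}
    - {"fingers":1,"roll":13,"translation":[-25.9,-10.5,0]}
    - {"fingers":1,"roll":13,"translation":[-25.9,-10.5,0]}
    - {"fingers":1,"roll":13,"translation":[-25.9,-10.5,0]}
    - {"fingers":1,"roll":13,"translation":[-25.9,-10.5,0]}

```text
clock: 5.38
eef_pos: [0.5725, -0.0121, 0.202]
tool_rot: [0.784, -0.621, -0.001, 0.001]
ft_force: [0.4, -0.3, -0.4]
grip_width: 0.0003
```

```bash
python3 -c "
from h import *
c=snap('wrist','w3'); delta('narrow',.09)
a=cv2.imread('pics/w3.png')
th=np.radians(13.2)
x=np.array([np.cos(th),np.sin(th),0]);y=np.array([-x[1],x[0],0]);p=np.array([.5897,-.0073,.062])
q=proj(c,p);print(q)
s=6;u0,v0=int(q[0])-60,int(q[1])-45
r=cv2.resize(a[v0:v0+95,u0:u0+130],None,fx=s,fy=s,interpolation=2)
def dot(P,col):
    q=proj(c,P); cv2.circle(r,(int((q[0]-u0+.5)*s),int((q[1]-v0+.5)*s)),4,col,-1)
for i in(-.014,.014): dot(p+i*y,(0,0,255)); 
dot(np.array([.5721,-.0113,.068]),(0,255,0))
for i in(-.05,.05):
  for j in(-.033,.033): dot(p+i*x+j*y-[0,0,.005],(0,255,255))
cv2.imwrite('pics/m4.png',r)"
```

```text
narrow t 5.43 pos [ 0.5727 -0.0128  0.2022] yaw -76.9 grip -0.0004 F [ 0.1  0.3 -0.1]
 cm [-0.16  0.   11.22] roll -0.1 z axis [-0.002 -0.001 -1.   ]
[272.55746892 183.11648914]
```

View pics/m4.png

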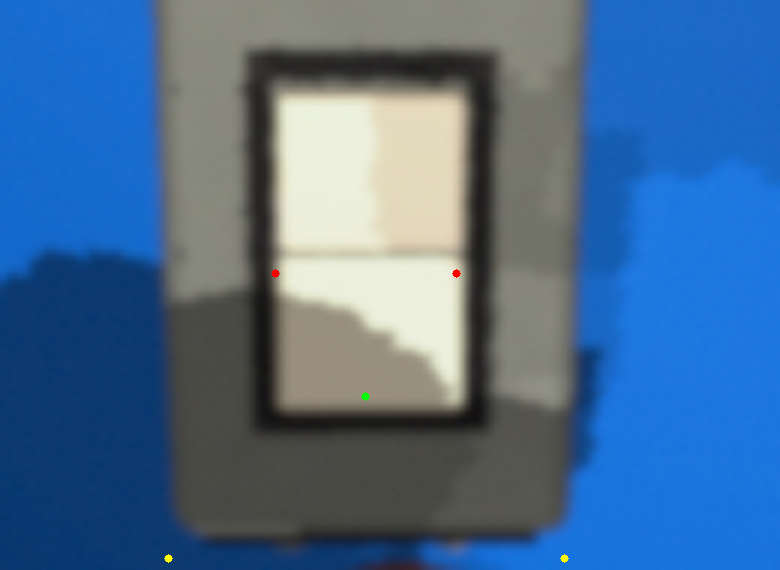

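The wrist view puts the pivot about 3 mm farther in +x than the top-view estimate. I'll aim 3 mm farther in, which still lands on the raised half under either estimate.

Call:
play_rows:
  motion:
    - {"fingers":1,"roll":0,"translation":[-0.12,-0.26,4]}
    - {"fingers":1,"roll":0,"translation":[-0.12,-0.26,8]}
    - {"fingers":1,"roll":0,"translation":[-0.12,-0.26,10]}
    - {"fingers":1,"roll":0,"translation":[-0.12,-0.26,11.2]}
    - {"fingers":1,"roll":0,"translation":[-0.12,-0.26,11.2]}
    - {"fingers":1,"roll":0,"translation":[-0.12,-0.26,11.2]}
    - {"fingers":1,"roll":0,"translation":[-0.12,-0.26,11.2]}

```text
clock: 6.02
eef_pos: [0.5763, -0.0112, 0.0922]
tool_rot: [0.783, -0.622, 0.001, -0.0]
ft_force: [-0.7, 0.4, -0.6]
grip_width: 0.0
```

Call:
play_rows:
  motion:
    - {"fingers":1,"roll":0,"translation":[0,0,0.3]}
    - {"fingers":1,"roll":0,"translation":[0,0,0.6]}
    - {"fingers":1,"roll":0,"translation":[0,0,0.8]}
    - {"fingers":1,"roll":0,"translation":[0,0,1.0]}
    - {"fingers":1,"roll":0,"translation":[0,0,1.2]}
    - {"fingers":1,"roll":0,"translation":[0,0,1.3]}
    - {"fingers":1,"roll":0,"translation":[0,0,1.4]}
    - {"fingers":1,"roll":0,"translation":[0,0,1.5]}
    - {"fingers":1,"roll":0,"translation":[0,0,1.5]}
    - {"fingers":1,"roll":0,"translation":[0,0,1.5]}

```text
clock: 6.85
eef_pos: [0.5757, -0.0098, 0.0761]
tool_rot: [0.784, -0.621, -0.0, -0.0]
ft_force: [-0.1, 0.8, -0.5]
grip_width: 0.0001
```

Call:
play_rows:
  motion:
    - {"fingers":1,"roll":0,"translation":[0,0,0.1]}
    - {"fingers":1,"roll":0,"translation":[0,0,0.2]}
    - {"fingers":1,"roll":0,"translation":[0,0,0.2]}
    - {"fingers":1,"roll":0,"translation":[0,0,0.2]}

```text
clock: 7.18
eef_pos: [0.5758, -0.0099, 0.076]
tool_rot: [0.784, -0.621, 0.0, -0.001]
ft_force: [-4.6, 0.4, 10.2]
grip_width: -0.0002
```

Again the stop came at tip height 62 mm, with about 10 N. I'll lift, move towards the round key, and check from the side.

Call:
play_rows:
  motion:
    - {"fingers":1,"roll":0,"translation":[0,0,-2]}
    - {"fingers":1,"roll":0,"translation":[0,0,-6]}
    - {"fingers":1,"roll":0,"translation":[0,0,-10]}
    - {"fingers":1,"roll":0,"translation":[0,0,-13]}
    - {"fingers":1,"roll":0,"translation":[0,0,-13]}
    - {"fingers":1,"roll":0,"translation":[0,0,-13]}
    - {"fingers":1,"roll":0,"translation":[0,0,-13]}

```text
clock: 7.77
eef_pos: [0.5753, -0.0099, 0.2038]
tool_rot: [0.784, -0.621, -0.0, -0.0]
ft_force: [-0.4, -0.2, 0.7]
grip_width: -0.0
```

```bash
python3 -c "
from h import *
snap('wrist','w4'); snap('side','s4'); delta('key',.2)
s=5
a=cv2.imread('pics/w4.png')[140:235,232:312]; b=cv2.imread('pics/s4.png')[125:220,230:310]
cv2.imwrite('pics/m5.png',np.hstack([cv2.resize(i,None,fx=s,fy=s,interpolation=2) for i in (a,b)]))"
```

```text
key t 7.87 pos [ 0.5744 -0.01    0.2024] yaw -76.8 grip 0.0001 F [-0.4  0.3  0.2]
 cm [-26.04   2.2    0.27] roll None z axis [-0.003  0.    -1.   ]
```

View pics/m5.png

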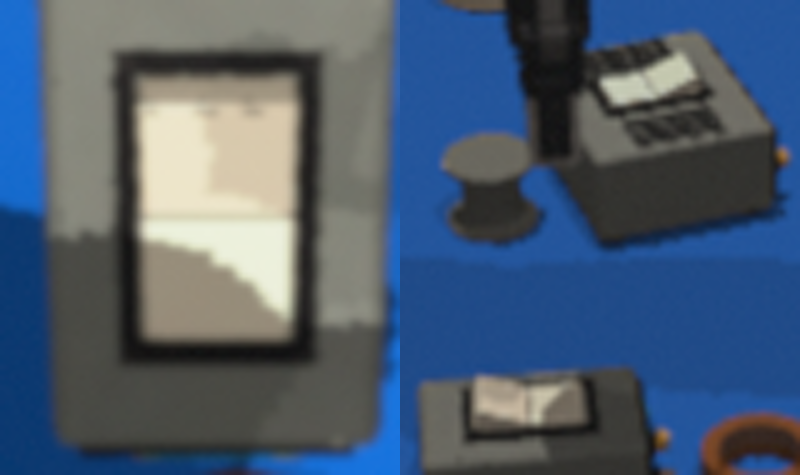

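Both rockers are on: the narrow one's far half is now raised and its near half level. Next is the round key, with the wrist rolled back to keep joint 6 in range.

Call:
play_rows:
  motion:
    - {"fingers":1,"roll":-60,"translation":[-26,2.2,0]}
    - {"fingers":1,"roll":-60,"translation":[-26,2.2,0]}
    - {"fingers":1,"roll":-60,"translation":[-26,2.2,0]}
    - {"fingers":1,"roll":-60,"translation":[-26,2.2,0]}
    - {"fingers":1,"roll":-60,"translation":[-26,2.2,0]}
    - {"fingers":1,"roll":-60,"translation":[-26,2.2,0]}
    - {"fingers":1,"roll":-60,"translation":[-26,2.2,0]}
    - {"fingers":1,"roll":-60,"translation":[-26,2.2,0]}
    - {"fingers":1,"roll":-60,"translation":[-26,2.2,0]}
    - {"fingers":1,"roll":-60,"translation":[-26,2.2,0]}
    - {"fingers":1,"roll":-60,"translation":[-26,2.2,0]}
    - {"fingers":1,"roll":-60,"translation":[-26,2.2,0]}

```text
clock: 8.87
eef_pos: [0.4943, 0.2376, 0.2033]
tool_rot: [0.989, -0.147, -0.001, 0.001]
ft_force: [-0.2, -0.5, -0.3]
grip_width: 0.0003
```

```bash
python3 -c "
from h import *
c=snap('wrist','w5'); delta('key',.2); print(bot.get_obs()['joint_pos'].round(2))
r=cv2.imread('pics/w5.png'); q=proj(c,np.array([.4935,.2385,.064])); print(q)
cv2.circle(r,(int(q[0]),int(q[1])),2,(0,0,255),-1)
cv2.imwrite('pics/m6.png',cv2.resize(r[100:380,100:460],None,fx=2,fy=2,interpolation=2))"
```

```text
key t 8.92 pos [0.4945 0.2376 0.2036] yaw -16.9 grip 0.0 F [ 0.1 -0.1 -0.2]
 cm [-0.12 -0.06  0.36] roll None z axis [-0.001 -0.001 -1.   ]
[0.45 0.36 0.06 1.27 0.   2.31]
[271.06394104 200.7410379 ]
```

View pics/m6.png

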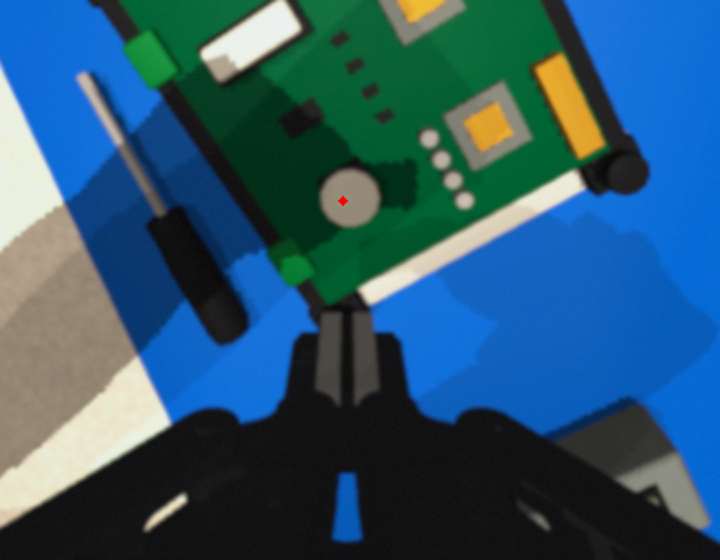

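The key centre is within about 3 mm of the estimate, and the bar key is well clear at upper left. Descending and pressing.

Call:
play_rows:
  motion:
    - {"fingers":1,"roll":0,"translation":[0.08,-0.16,4]}
    - {"fingers":1,"roll":0,"translation":[0.08,-0.16,8]}
    - {"fingers":1,"roll":0,"translation":[0.08,-0.16,10]}
    - {"fingers":1,"roll":0,"translation":[0.08,-0.16,11.2]}
    - {"fingers":1,"roll":0,"translation":[0.08,-0.16,11.7]}
    - {"fingers":1,"roll":0,"translation":[0.08,-0.16,11.7]}
    - {"fingers":1,"roll":0,"translation":[0.08,-0.16,11.7]}

```text
clock: 9.5
eef_pos: [0.4965, 0.2393, 0.0879]
tool_rot: [0.989, -0.146, 0.0, -0.0]
ft_force: [-0.3, 0.3, 0.4]
grip_width: 0.0002
```

Call:
play_rows:
  motion:
    - {"fingers":1,"roll":0,"translation":[0,0,0.3]}
    - {"fingers":1,"roll":0,"translation":[0,0,0.6]}
    - {"fingers":1,"roll":0,"translation":[0,0,0.8]}
    - {"fingers":1,"roll":0,"translation":[0,0,1.0]}
    - {"fingers":1,"roll":0,"translation":[0,0,1.2]}
    - {"fingers":1,"roll":0,"translation":[0,0,1.4]}
    - {"fingers":1,"roll":0,"translation":[0,0,1.5]}
    - {"fingers":1,"roll":0,"translation":[0,0,1.5]}
    - {"fingers":1,"roll":0,"translation":[0,0,1.5]}

```text
clock: 10.25
eef_pos: [0.4962, 0.2395, 0.0727]
tool_rot: [0.989, -0.146, 0.0, -0.0]
ft_force: [0.7, 0.4, 4.2]
grip_width: -0.0001
```

Call:
play_rows:
  motion:
    - {"fingers":1,"roll":0,"translation":[0,0,0.1]}
    - {"fingers":1,"roll":0,"translation":[0,0,0.2]}
    - {"fingers":1,"roll":0,"translation":[0,0,0.2]}
    - {"fingers":1,"roll":0,"translation":[0,0,0.2]}
    - {"fingers":1,"roll":0,"translation":[0,0,0.2]}

```text
clock: 10.67
eef_pos: [0.4963, 0.2395, 0.0719]
tool_rot: [0.989, -0.146, 0.001, -0.0]
ft_force: [-3.4, -1.0, 11.4]
grip_width: -0.0002
```

Call:
play_rows:
  motion:
    - {"fingers":1,"roll":0,"translation":[0,0,-1]}
    - {"fingers":1,"roll":0,"translation":[0,0,-4]}
    - {"fingers":1,"roll":0,"translation":[0,0,-8]}
    - {"fingers":1,"roll":0,"translation":[0,0,-12]}
    - {"fingers":1,"roll":0,"translation":[0,0,-14]}
    - {"fingers":1,"roll":0,"translation":[0,0,-14]}
    - {"fingers":1,"roll":0,"translation":[0,0,-14]}
    - {"fingers":1,"roll":0,"translation":[0,0,-14]}

```text
clock: 11.33
eef_pos: [0.4951, 0.2389, 0.2091]
tool_rot: [0.989, -0.146, -0.001, 0.001]
ft_force: [-0.2, 0.4, 0.0]
grip_width: 0.0002
```

```bash
python3 -c "
from h import *
snap('wrist','w6'); snap('side','s6'); print(bot.get_obs()['clock'])
a=cv2.imread('pics/w6.png'); b=cv2.imread('pics/s6.png')[120:350,180:370]
cv2.imwrite('pics/m7.png',np.hstack([cv2.resize(a,(373,280)),cv2.resize(b,None,fx=2,fy=2)[:280]]) if 0 else np.hstack([cv2.resize(a[100:330,160:350],None,fx=2,fy=2),cv2.resize(b,None,fx=2,fy=2)]))"
```

```text
11.4333
```

View pics/m7.png

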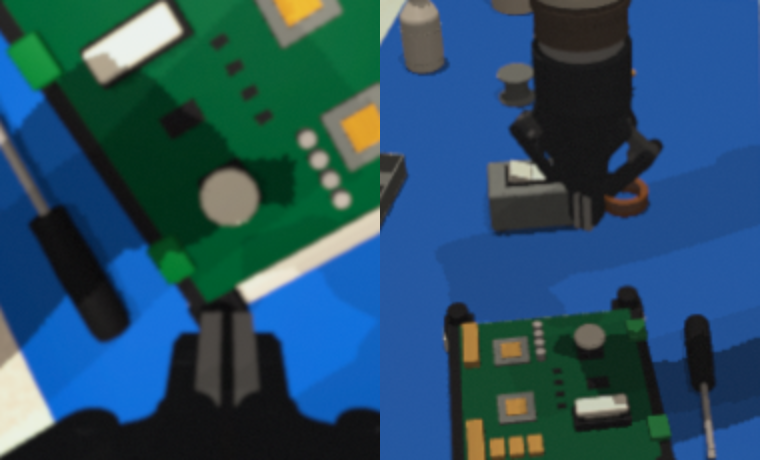

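The key bottomed at tip height 58 mm, a full 6 mm of travel, with an 11 N stop. It is back up, the bar key is untouched, the driver is in place, and the gripper is clear. Handing in.

```bash
python3 -c "
from h import *
print(bot.job_done())"
```

```text
the job is handed in; nothing more can be done
None
```

I switched on the wide supply, then the narrow one, then pressed and released the round key, and handed the job in at about 11.4 s of the 54 s allowed. No verdict was reported.

- **Rockers:** each stopped hard with the fingertips 62 mm above the table, the height expected for fully on. The peak force was 13 N on the wide supply and 10 N on the narrow one. Side and wrist pictures taken after each press showed the pressed half level and the other half raised.
- **Round key:** it went down to its stop at 58 mm, the full 6 mm of travel, with 11 N. The last pictures showed it back up.
- **Left alone:** I saw no movement in the bar key, supplies, spool, tape or screwdriver. The last pictures only partly showed the supplies, because the gripper hid some of the view. The gripper was clear of everything at hand-in.
- **Disagreement:** the wrist camera and the top camera differed by about 2–4 mm on where the rockers and key were. I aimed between the two, or where either estimate would work, and all three presses reached their stops.

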